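# Turn a degreased cover plate over with a putty knife

### The arm

A 6-joint arm with a two-finger parallel gripper is mounted at the origin on the work surface. World frame = base frame: x ahead of the robot, y to its left, z up, the work surface at z = 0. Lengths are in m, angles in degrees, forces in N, time in s.
With the tool pointing down it reaches from about 0.375 to 0.75 m from the base axis. Payload 9 kg.
Tool frame: the origin (TCP) lies where the fingers leave the gripper's body, on its centre line; the fingertips stand 73 mm ahead of it and the grasp point (between the pads) lies 54 mm ahead of it (robot.tip_reach is the distance from the TCP to the fingertips, in m); z points along the fingers, y is the direction in which the jaws open and shut (so a half turn about z gives the same grasp; the last joint's range is limited). The gripper opens to 85 mm and grips with 20 to 120 N. Pads are 22 mm wide; open, the fingers measure 114 mm over their backs; the gripper's body (76 mm by 85 mm) begins 54 mm behind the grasp point. The pads swing forward as they close: fully open they stand 13 mm farther back than shut.
Start: joints at [-76.186, 5.964, 5.575, 89.605, 0, 77.527], TCP at [0.266, -0.538, 0.304] pointing down, gripper open.
Joint ranges: [-171.21, 171.21], [-48.23, 106.86], [-62.78, 66.21], [-105.2, 120.99], [-86.42, 89.51], [-180, 180]. Speed limits (degrees/s): [127.2, 127.2, 147.25, 180, 180, 180].

### API

Orientations are given as [roll, pitch, yaw] about the fixed x, y, z axes, in that order (R = Rz(yaw) Ry(pitch) Rx(roll)).
In Python, from plant import robot gives the robot as it stands. Calls block until the motion is done:
- robot.move_pose(position, orientation): joint-space move of the TCP to a pose.
- robot.line_to(position, vel=0.15, rotation=None, guard=None): straight line of the TCP; rotation=None keeps the orientation; vel is the mean speed in m/s. With guard (N) it stops when the force on the tool has changed by that much, and returns True; else False.
- robot.goto_joints(angles): joint-space move.
- robot.set_gripper(opening): finger opening in m; the grip force is fixed at half the most; returns when the fingers have stopped.
- robot.pause(seconds).
- robot.ik(position, orientation): joint angles nearest the present ones, or None.
- robot.observe(): the state.
- robot.grab_frame(name): name is "scene" or "top" or "wrist"; returns the picture (384x512x3 uint8, blue, green, red); there is no depth.
- robot.get_calibration(name): a dict with "vertical_fov" (degrees; the focal length in pixels is half the picture's height over the tangent of half this angle, whatever the lens; pixels are square), "cx", "cy" (the principal point, pixels), "rvec" (rotation vector, rad) and "tvec" (3), from world to camera coordinates, as OpenCV has them. Camera axes: x right, y down, z forward; pixel columns grow to the right and rows downward; lengths in m; the calibration is good to about 2 mm. A picture is of the moment at which its call begins: read the wrist's pose just before it. get_calibration takes no time and is no camera call; for the wrist camera it gives the pose at the moment of the call.
A pose or a line that the arm cannot do raises robot.IKError and nothing moves.
- robot.job_done(): hands the job in, once; it reports no verdict.
The state is a dict: "time": time; "q": joint angles; "qvel": joint speeds; "joint_torque": joint torques, N m; "tool_pos": TCP position; "tcp_rot": TCP orientation; "ft_force": force on the tool from outside, world axes, zero at the start; "torque": the same for the moment, N m; "gripper_width": finger opening in m.
Only numpy, scipy, OpenCV 4.12 (cv2) and the standard library are available. Lean on these libraries where they do the work, as an engineer would, in place of code of your own. Each camera call takes 0.05 s, during which the arm holds its last target.

### The job

The steel cover plate on the cork-faced painting board has been degreased, so nothing but the knife may touch it: take the putty knife from the rubber mat, slide its blade under one edge of the plate, lever that edge up and tip the plate over so that it lies flat on the board with its raised pad on top. Keep the blade light so that it neither gouges the cork nor rams the plate, do not lift the plate clear of the board, and leave the spanner, the pulley and the bushing where they are. Then lay the knife flat on the mat again and let go of it.

Things in the scene. Friction and masses are not known exactly. Their poses are not given: they have to be found in the camera images.
- plate: the cover plate: bare steel, 0.2 kg, a flange 76 mm (its x) by 60 mm (y), 5 mm thick, with a raised pad 48 (x) by 32 (y) by 2 mm high centred on one face. It starts lying on the pad, plain face up: the flange overhangs the pad by 14 mm all round, 2 mm above the board. Origin: centre of the pad's face (on the board at the start); z from the pad's face to the plain face (up at the start)
- board: the painting board: plywood faced with cork, 240 mm (its x) by 300 mm (its y), fixed to the bench; its height varies, the top stands 18 to 26 mm above the bench; the cork bears a blade sliding on it at a few newtons and is marked by more than 8 N; the origin is the centre of its top, z up
- knife: putty knife, 0.14 kg: flat-sided wooden handle 100 long, 26 wide, 16 mm thick; steel blade 75 long, 1.5 mm thick, 44 mm wide over its last 50, mid-thickness of the handle. A used blade, bent at its root: the tip lies up to 5 mm above or below straight, by an amount not measured. x: handle to tip, z up; origin on the handle's underside, 55 mm from the butt, 45 from the front end, 115 from the tip
- mat: the rubber mat: 4 mm of black rubber, 180 mm (its x) by 240 mm (its y), on a piece of board fixed to the bench; its height varies, the top stands 10 to 18 mm above the bench; the origin is the centre of its top
- wrench: bystander: a 150 mm open-ended spanner lying on the far part of the mat
- pulley: bystander: an aluminium pulley, 40 mm across and 26 mm high, standing near the board's far edge; origin at the centre of its underside
- bushing: bystander: a flanged brass bushing, 36 mm across and 30 mm high, standing near the board's far edge beside the pulley; origin at the centre of its underside
Not all that is in view belongs to the job. What is shaped like the plate but blue is not meant.

How it is judged:
By the outcome, as a careful person would: the job done as asked, in the order asked, and still so for the second after the job is handed in, with the robot touching nothing.
It also fails if it takes over 64 s, if anything falls off the work surface, if the arm or the gripper's body presses on something with over 40 N, if the wrist force passes 120 N, or if a joint passes its speed limit or range.

## Working session

There is one attempt and no reset: what is moved stays moved. The work goes in short steps, each a Python script; the robot and the scene stay as the last script left them, time stands still between calls to the robot, and variables do not carry over. Pictures are saved under pics/ and viewed, and the job is handed in when it is done.

```bash
ls -la; mkdir -p pics; cat > h.py <<'E'
import numpy as np, cv2
from plant import robot
def cam(n):
    c=robot.get_calibration(n); f=192/np.tan(np.radians(c["vertical_fov"])/2)
    K=np.array([[f,0,c["cx"]],[0,f,c["cy"]],[0,0,1.]])
    return K,cv2.Rodrigues(np.array(c["rvec"],float))[0],np.array(c["tvec"],float).reshape(3)
def ray(C,uv):
    K,R,t=C; d=R.T@np.linalg.inv(K)@np.array([uv[0],uv[1],1.]); return -R.T@t,d
def onz(C,uv,z):
    o,d=ray(C,uv); return o+d*(z-o[2])/d[2]
def proj(C,p):
    K,R,t=C; q=K@(R@np.array(p,float)+t); return q[:2]/q[2]
def tri(l):
    A=np.zeros((3,3));b=np.zeros(3)
    for C,uv in l:
        o,d=ray(C,uv); d=d/np.linalg.norm(d); M=np.eye(3)-np.outer(d,d); A+=M;b+=M@o
    return np.linalg.solve(A,b)
E
python3 - <<'E'
from h import *
for n in ("scene","top","wrist"):
    C=cam(n); im=robot.grab_frame(n); cv2.imwrite(f"pics/{n}0.png",im)
    print(n,robot.get_calibration(n)); print(-C[1].T@C[2])
print(robot.observe())
E
```

```text
total 12
drwxr-xr-x  3 agent agent 4096 Dec  6 04:00 .
drwxr-xr-x 23 root  root  4096 Dec  6 04:00 ..
drwxr-xr-x  2 agent agent 4096 Dec  6 04:00 pics
scene {'vertical_fov': 50.18003465910031, 'cx': 264.33263451744386, 'cy': 192.49245907070602, 'rvec': array([ 0.9019301 ,  2.50459828, -1.0948044 ]), 'tvec': array([ 0.35615839, -0.19292362,  1.37682804])}
[0.99369909 0.65812633 0.7994721 ]
top {'vertical_fov': 57.30906737016639, 'cx': 253.59993865801513, 'cy': 196.86205940243207, 'rvec': array([ 2.18501523, -2.19008197,  0.00537767]), 'tvec': array([0.07660661, 0.47668631, 0.97261095])}
[0.44113159 0.04467618 0.99119999]
wrist {'vertical_fov': 58.83385156818771, 'cx': 255.3032451743839, 'cy': 187.10481857287306, 'rvec': array([-2.43881051,  1.51421165,  0.23597637]), 'tvec': array([-0.59928147, -0.03879056,  0.38041569])}
[ 0.33615541 -0.50252496  0.37379548]
{'time': 0.15, 'q': array([-7.61855325e+01,  5.99209175e+00,  5.54012545e+00,  8.96053263e+01,
        1.00089191e-04,  7.75274074e+01]), 'qvel': array([ 0.02306893, -0.11455252,  0.17229587, -0.06811931,  0.04687825,
       -0.06050676]), 'joint_torque': array([ 3.84156199e-03, -5.57357168e+01,  5.04005742e+01,  1.25343425e-02,
       -2.79605174e-04,  3.62030039e-05]), 'tool_pos': array([ 0.26569517, -0.53777533,  0.3033145 ]), 'tcp_rot': array([-1.79944081e+02, -1.24713661e-02,  2.62870539e+01]), 'ft_force': array([ 0.30691458, -0.69983172,  1.12803463]), 'torque': array([-0.0567007 ,  0.01535901, -0.00225908]), 'gripper_width': 0.08550299581916919}
```

View pics/scene0.png

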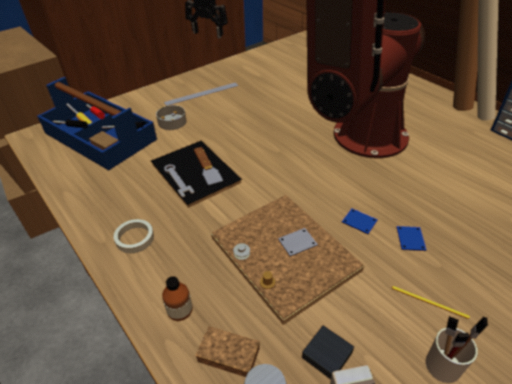

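View pics/top0.png

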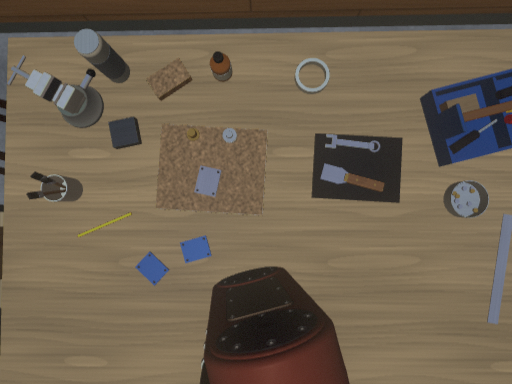

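View pics/wrist0.png

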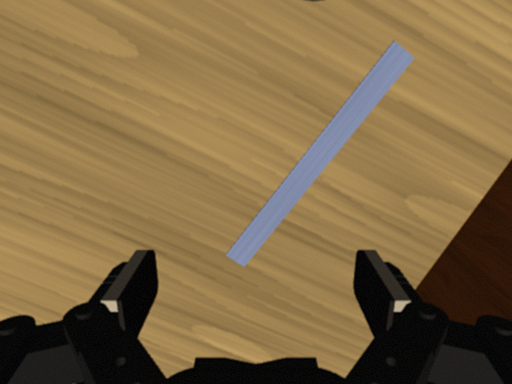

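Candidates in the top view. For the plate: grey (208,181), blue (152,267) and blue (196,249). I choose the grey one on the cork. For the knife: blade (334,174) with wooden handle (365,182), versus the spanner (352,144). I choose the one with the wooden handle. Next I'll measure coarsely and look close up with the wrist camera.

```bash
python3 - <<'E'
from h import *
T=cam("top")
for n,uv,z in [("plate",(208,181),.027),("bladetip",(322,172),.02),("butt",(383,186),.02),("pulley",(230,135),.045),("bush",(192,133),.05),("mat",(357,168),.014),("wrench",(352,144),.02)]:
    print(n,onz(T,uv,z).round(3))
im=cv2.imread("pics/top0.png")
cv2.imwrite("pics/top0c.png",cv2.resize(im[115:220,150:410],None,fx=3,fy=3,interpolation=cv2.INTER_CUBIC))
for yaw in (90,100,110,-90):
  for p in [(.45,-.25,.2),(.45,.05,.1),(.45,.05,.2)]:
    print(yaw,p,robot.ik(p,[180,0,yaw]))
E
```

```text
plate [0.52  0.201 0.027]
bladetip [ 0.545 -0.114  0.02 ]
butt [ 0.505 -0.279  0.02 ]
pulley [0.644 0.138 0.045]
bush [0.649 0.241 0.05 ]
mat [ 0.556 -0.211  0.014]
wrench [ 0.622 -0.197  0.02 ]
90 (0.45, -0.25, 0.2) [-43.63612838  -8.68001144 -19.65544483  79.02456662   0.
  46.36387162]
90 (0.45, 0.05, 0.1) [-10.29270309 -16.88461154 -37.30959329  69.57501825   0.
  79.70729691]
90 (0.45, 0.05, 0.2) [-10.29270309 -20.28195152 -29.48201159  80.79993994   0.
  79.70729691]
100 (0.45, -0.25, 0.2) [-43.63612838  -8.68001144 -19.65544483  79.02456662   0.
  36.36387162]
100 (0.45, 0.05, 0.1) [-10.29270309 -16.88461154 -37.30959329  69.57501825   0.
  69.70729691]
100 (0.45, 0.05, 0.2) [-10.29270309 -20.28195152 -29.48201159  80.79993994   0.
  69.70729691]
110 (0.45, -0.25, 0.2) [-43.63612838  -8.68001144 -19.65544483  79.02456662   0.
  26.36387162]
110 (0.45, 0.05, 0.1) [-10.29270309 -16.88461154 -37.30959329  69.57501825   0.
  59.70729691]
110 (0.45, 0.05, 0.2) [-10.29270309 -20.28195152 -29.48201159  80.79993994   0.
  59.70729691]
-90 (0.45, -0.25, 0.2) [ -43.63612838   -8.68001144  -19.65544483   79.02456662    0.
 -133.63612838]
-90 (0.45, 0.05, 0.1) [ -10.29270309  -16.88461154  -37.30959329   69.57501825    0.
 -100.29270309]
-90 (0.45, 0.05, 0.2) [ -10.29270309  -20.28195152  -29.48201159   80.79993994    0.
 -100.29270309]
```

View pics/top0c.png

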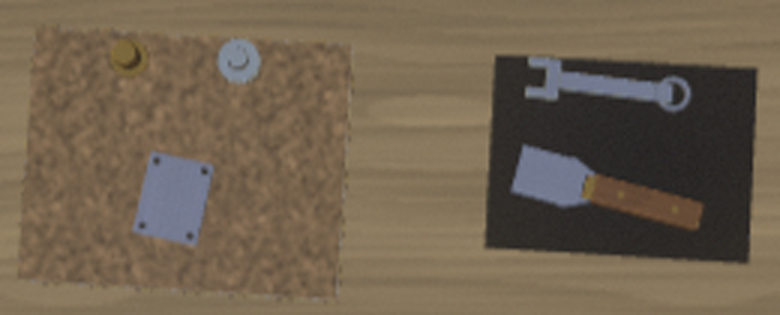

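The crop shows the bare plate with four corner dots at about (172,198), the pulley at (238,60), the bushing at (128,55), and the knife with its blade at (548,175) and butt at (700,215). The choice is confirmed. Now two wrist views of the knife.

```bash
python3 - <<'E'
from h import *
yaw=76; u=np.array([np.cos(np.radians(yaw)),np.sin(np.radians(yaw))])
import pickle
D=[]
for i,(c,z) in enumerate([((.525,-.23),.22),((.525,-.16),.20)]):
    p=np.array(c)-.079*u
    robot.move_pose([p[0],p[1],z],[180,0,yaw]); robot.pause(.15)
    C=cam("wrist"); im=robot.grab_frame("wrist"); cv2.imwrite(f"pics/w{i+1}.png",im); D.append(C)
    print(robot.observe()["time"], robot.observe()["tool_pos"], -C[1].T@C[2])
pickle.dump(D,open("C.pkl","wb"))
E
```

```text
1.65 [ 0.50545771 -0.30773949  0.22031555] [ 0.52478635 -0.23129873  0.29090774]
2.2417 [ 0.50601381 -0.23776986  0.20049094] [ 0.52527783 -0.16109704  0.27106325]
```

View pics/w1.png

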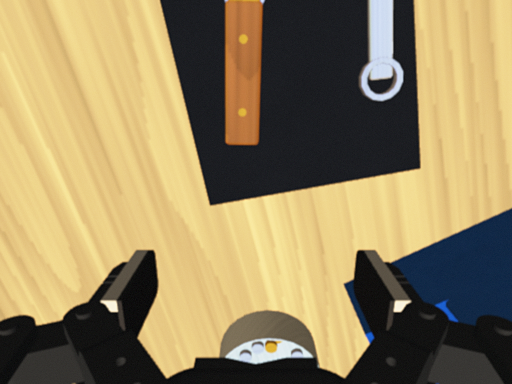

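View pics/w2.png

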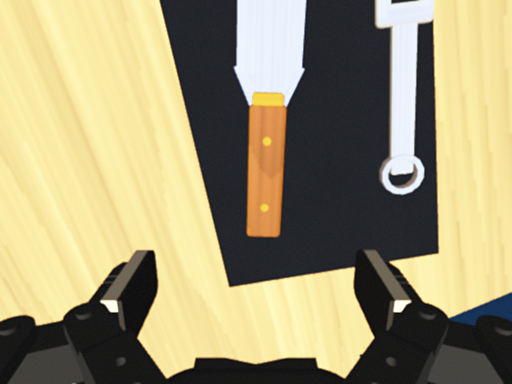

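w1 shows the handle with rivets at (243,39) and (242,112). In w2 they are at (267,141) and (264,208), with the ferrule at (268,98). I'll triangulate the rivets to get the mat height, and take one more view for the tip.

```bash
python3 - <<'E'
from h import *
import pickle
D=pickle.load(open("C.pkl","rb"))
ims=[cv2.imread("pics/w1.png"),cv2.imread("pics/w2.png")]
yaw=76; u=np.array([np.cos(np.radians(yaw)),np.sin(np.radians(yaw))])
p=np.array((.525,-.10))-.079*u
robot.move_pose([p[0],p[1],.20],[180,0,yaw]); robot.pause(.15)
C=cam("wrist"); im=robot.grab_frame("wrist"); cv2.imwrite("pics/w3.png",im); D.append(C); ims.append(im)
pickle.dump(D,open("C.pkl","wb"))
R=[]
for im in ims:
    hsv=cv2.cvtColor(im,cv2.COLOR_BGR2HSV)
    m=cv2.inRange(hsv,(18,150,150),(32,255,255))
    n,l,s,c=cv2.connectedComponentsWithStats(m)
    print([(s[i,4],c[i].round(1)) for i in range(1,n) if 20<s[i,4]<600])
    m=cv2.inRange(hsv,(5,130,60),(17,255,255)); cs,_=cv2.findContours(m,cv2.RETR_EXTERNAL,cv2.CHAIN_APPROX_NONE)
    k=max(cs,key=cv2.contourArea); print("handle",cv2.minAreaRect(k), cv2.boxPoints(cv2.minAreaRect(k)).round(1).tolist())
E
```

```text
[(np.int32(31), array([243.8,   0. ])), (np.int32(71), array([242.9,  38.6])), (np.int32(59), array([241.8, 111.9])), (np.int32(86), array([270.8, 346.7]))]
handle ((243.0, 72.5), (38.0, 145.0), 0.0) [[224.0, 145.0], [224.0, 0.0], [262.0, 0.0], [262.0, 145.0]]
[(np.int32(399), array([267.8,  99.3])), (np.int32(68), array([266.6, 140.9])), (np.int32(60), array([264. , 207.5]))]
handle ((265.9539794921875, 170.75416564941406), (38.17572021484375, 132.1765594482422), 1.1691393852233887) [[245.5, 236.39999389648438], [248.1999969482422, 104.30000305175781], [286.3999938964844, 105.0999984741211], [283.70001220703125, 237.1999969482422]]
[(np.int32(362), array([286.7, 180.8])), (np.int32(56), array([285.4, 217.7])), (np.int32(53), array([281.8, 275.7]))]
handle ((283.7738342285156, 243.58995056152344), (36.186500549316406, 115.92999267578125), 2.544804334640503) [[263.1000061035156, 300.70001220703125], [268.29998779296875, 184.89999389648438], [304.3999938964844, 186.5], [299.29998779296875, 302.29998779296875]]
```

View pics/w3.png

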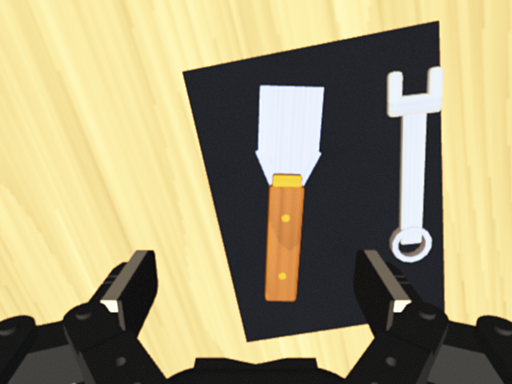

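```bash
python3 - <<'E'
from h import *
import pickle
D=pickle.load(open("C.pkl","rb"))
r1=[(243.4,39.1),(267.1,141.4),(285.9,218.2)]; r2=[(242.3,112.4),(264.5,208),(282.3,276.2)]
A=tri(list(zip(D,r1))); B=tri(list(zip(D,r2))); print("rivets",A,B,np.linalg.norm(A-B))
F=tri([(D[1],(268.3,99.8)),(D[2],(287.2,181.3))]); print("ferrule",F)
# mat corners w3/w2
print("mat near corner", tri([(D[0],(211,204)),(D[1],(230,286)),(D[2],(247,341))]))
d=A-B; print("yaw",np.degrees(np.arctan2(d[1],d[0])))
for s,(c,ims) in enumerate([(D[2],[(260,85.5),(324,87.5)])]):
    for z in (.018,.022,.026,.030):
        P=onz(c,ims[0],z);Q=onz(c,ims[1],z); print(z,np.linalg.norm(P-Q),(P+Q)/2)
zt=A[2]
for k,c in enumerate(D):
    box=[[(224,145),(259,146)],[(245.5,236.4),(280.5,237.2)],[(263.1,300.7),(296.8,302.3)]][k]
    print("butt",[onz(c,b,zt).round(4) for b in box])
b2=[(268.3,185.5),(304,187)]
print("front",[onz(D[2],b,zt).round(4) for b in b2])
b=[(248.2,104.8),(286.4,105.6)]
print("front",[onz(D[1],x,zt).round(4) for x in b])
print(np.degrees(np.arccos(-(D[2][1].T@[0,0,1])[2])))
E
```

```text
rivets [ 0.52369834 -0.20436923  0.03356993] [ 0.51016028 -0.25263305  0.0335233 ] 0.05012661931811425
ferrule [ 0.53109625 -0.17724811  0.03030656]
mat near corner [ 0.4630618  -0.3223276   0.01620367]
yaw 74.33113445291255
0.018 0.045649242082773225 [ 0.54983251 -0.11310041  0.018     ]
0.022 0.044926679757052904 [ 0.549444   -0.11291028  0.022     ]
0.026 0.044204117431332596 [ 0.54905549 -0.11272015  0.026     ]
0.03 0.04348155510561217 [ 0.54866697 -0.11253003  0.03      ]
butt [array([ 0.4903, -0.2728,  0.0336]), array([ 0.5161, -0.2801,  0.0336])]
butt [array([ 0.4905, -0.2718,  0.0336]), array([ 0.5165, -0.279 ,  0.0336])]
butt [array([ 0.4899, -0.2712,  0.0336]), array([ 0.5164, -0.2794,  0.0336])]
front [array([ 0.5169, -0.176 ,  0.0336]), array([ 0.542 , -0.1835,  0.0336])]
front [array([ 0.517 , -0.1769,  0.0336]), array([ 0.5421, -0.1837,  0.0336])]
17.75324054668413
```

```bash
python3 - <<'E'
from h import *
print(robot.tip_reach)
yaw=74.5; u=np.array([np.cos(np.radians(yaw)),np.sin(np.radians(yaw))])
g=np.array([.5295,-.180])-.018*u
robot.set_gripper(.045)
robot.move_pose([g[0],g[1],.14],[180,0,yaw])
print(robot.line_to([g[0],g[1],.0915],vel=.06,guard=6))
print(robot.observe()["tool_pos"],robot.observe()["ft_force"])
robot.set_gripper(.0)
o=robot.observe(); print(o["gripper_width"],o["tool_pos"],o["tcp_rot"],o["ft_force"],o["time"])
robot.line_to([g[0],g[1],.20],vel=.1); robot.pause(.3)
C=cam("wrist"); im=robot.grab_frame("wrist"); cv2.imwrite("pics/w4.png",im)
o=robot.observe(); print(o["gripper_width"],o["ft_force"],o["torque"],o["time"])
E
```

```text
0.0726
False
[ 0.52492219 -0.19747945  0.0918832 ] [-0.38650564  0.86247809 -0.32864682]
0.024328572970600294 [ 0.52512654 -0.19760638  0.09228914] [1.79928890e+02 2.33046055e-02 7.45034896e+01] [-1.72865147 -0.25673044  4.9964925 ] 4.9
0.024299544419321226 [ 0.27452067 -0.26187718 -0.94759621] [-0.00610957  0.02359865  0.02129166] 6.4833
```

View pics/w4.png

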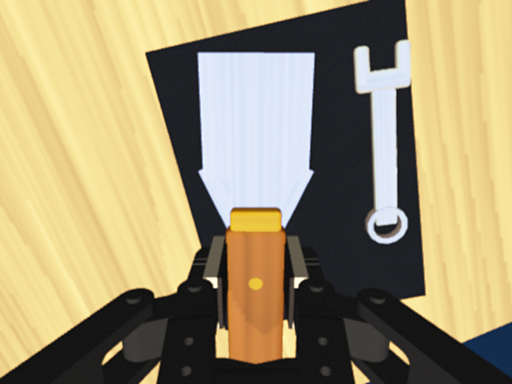

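```bash
cat > tip.py <<'E'
from h import *
from scipy.spatial.transform import Rotation as Ro
def toolC():
    o=robot.observe(); R=Ro.from_euler("xyz",o["tcp_rot"],degrees=True).as_matrix(); return o["tool_pos"],R
E
python3 - <<'E'
from tip import *
im=cv2.imread("pics/w4.png"); C=cam("wrist"); p,R=toolC()
g=cv2.cvtColor(im,cv2.COLOR_BGR2GRAY)
m=(g>150).astype(np.uint8)
for r in (60,80,100,130,160): 
    x=np.where(m[r,190:340])[0]; x=x[x<135]; print(r,x.min()+190,x.max()+190)
for c in (205,250,310): 
    y=np.where(m[20:120,c])[0]; print(c,y.min()+20)
# width->depth for several rows
def at(uvL,uvR,w=.044):
    o,dl=ray(C,uvL); _,dr=ray(C,uvR)
    # assume equal camera depth
    s=w/np.linalg.norm(dl-dr); return [R.T@(o+dl*s-p),R.T@(o+dr*s-p)]
for r in (55,60,80,100,130,160):
    row=g[r].astype(float)
    # subpixel edges
    L=np.interp(130,row[192:204],np.arange(192,204)) 
    rr=row[308:322][::-1]; Rr=321-np.interp(130,rr,np.arange(14))
    a,b=at((L,r),(Rr,r)); print(r,L,Rr,((a+b)/2*1000).round(2))
E
```

```text
60 198 313
80 199 312
100 200 311
130 201 310
160 202 308
205 20
250 20
310 53
55 197.39583333333334 314.1914893617021 [87.27  0.53 66.78]
60 197.51041666666666 313.9 [85.5   0.5  66.68]
80 198.4255319148936 312.9009900990099 [78.29  0.49 66.64]
100 199.40625 311.9009900990099 [70.83  0.49 66.67]
130 200.62376237623764 310.5272727272727 [59.19  0.47 66.25]
160 201.7570093457944 308.92 [46.96  0.38 66.  ]
```

The knife is held centrally (blade tip corners at (197,53) and (314,53)), and the blade is bent down by roughly 1°. Next I'll look at the plate with the blade kept to one side of it.

```bash
python3 - <<'E'
from tip import *
import pickle
D=[]
for i,p in enumerate([[.445,.135,.20],[.445,.10,.20]]):
    robot.move_pose(p,[180,0,80]); robot.pause(.2)
    C=cam("wrist"); D.append(C); cv2.imwrite(f"pics/b{i}.png",robot.grab_frame("wrist"))
o=robot.observe(); print(o["time"],o["ft_force"])
pickle.dump(D,open("B.pkl","wb"))
E
```

```text
8.5417 [ 0.42792057  0.50785243 -2.05401549]
```

View pics/b0.png

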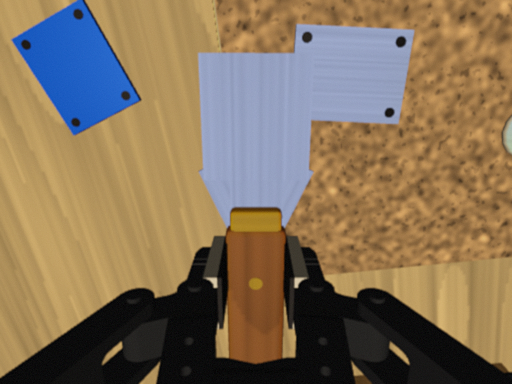

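View pics/b1.png

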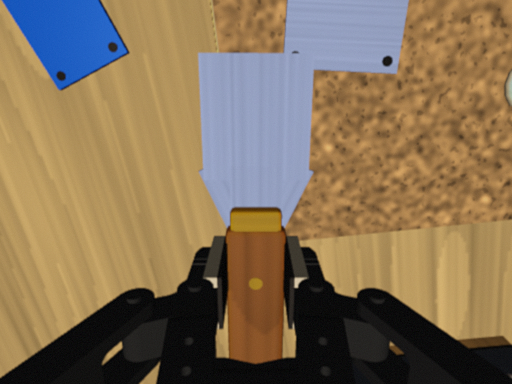

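In b0 the plate's corners are (297,24), (414,30) and (399,124), with the near edge along (313,121)-(399,124). In b1 the near-right corner is (395,73). Compute its pose.

```bash
python3 - <<'E'
from tip import *
import pickle
D=pickle.load(open("B.pkl","rb"))
def dots(fn,box):
    g=cv2.cvtColor(cv2.imread(fn),cv2.COLOR_BGR2GRAY); x0,y0,x1,y1=box
    m=(g[y0:y1,x0:x1]<70).astype(np.uint8); n,l,s,c=cv2.connectedComponentsWithStats(m)
    return [(c[i]+[x0,y0]).round(2).tolist()+[int(s[i,4])] for i in range(1,n)]
print(dots("pics/b0.png",(300,25,412,125)),dots("pics/b1.png",(320,40,410,80)))
d0=dots("pics/b0.png",(300,25,412,125)); d1=dots("pics/b1.png",(320,40,410,80))
a=[d for d in d0 if d[1]>100][0][:2]; b=[d for d in d1 if d[4-2]>20][0][:2]
H=tri([(D[0],a),(D[1],b)]); print("hole",H)
print("corner",tri([(D[0],(399.5,124.3)),(D[1],(395.3,73.3))]))
z=H[2]
for zz in (z,.027,.029,.031):
    P=[onz(D[0],q,zz) for q in [(296.5,24),(414,30),(399.5,124.3)]]
    e=P[1]-P[0]; f=P[1]-P[2]
    print(zz,[p.round(4) for p in P],np.linalg.norm(e),np.linalg.norm(f),np.degrees(np.arctan2(e[1],e[0])),np.degrees(np.arctan2(f[1],f[0])))
N=[onz(D[0],q,z) for q in [(315,121.2),(399,124.2)]]; e=N[1]-N[0]; print("near edge ang",np.degrees(np.arctan2(e[1],e[0])))
E
```

```text
[[306.68, 36.69, 71], [400.42, 41.43, 76], [389.05, 112.15, 60]] [[386.99, 60.63, 70]]
hole [0.54645293 0.17388189 0.03220117]
corner [0.55048653 0.16524615 0.0368182 ]
0.03220117400934411 [array([0.4914, 0.2396, 0.0322]), array([0.5651, 0.223 , 0.0322]), array([0.5531, 0.1643, 0.0322])] 0.07552118875599062 0.05993203781462103 -12.693167354183885 78.45701994099407
0.027 [array([0.4921, 0.2402, 0.027 ]), array([0.5674, 0.2233, 0.027 ]), array([0.5552, 0.1633, 0.027 ])] 0.07716935124571195 0.0612399851375607 -12.693167354183865 78.45701994099417
0.029 [array([0.4919, 0.24  , 0.029 ]), array([0.5665, 0.2232, 0.029 ]), array([0.5544, 0.1637, 0.029 ])] 0.07653558568172183 0.060737042024875044 -12.693167354183865 78.45701994099413
0.031 [array([0.4916, 0.2397, 0.031 ]), array([0.5657, 0.2231, 0.031 ]), array([0.5536, 0.1641, 0.031 ])] 0.07590182011773178 0.060234098912189366 -12.693167354183878 78.4570199409941
near edge ang -12.08092833197402
```

```bash
python3 - <<'E'
from tip import *
T=cam("top"); S=cam("scene")
im=cv2.imread("pics/top0.png"); 
cr=lambda x,y:(x/3+150-.33,y/3+115-.33)
for n,q,z in [("TL",cr(37,25),.0245),("BL",cr(18,278),.0245),("BR",cr(338,299),.0245),("TR",cr(350,44),.0245),("plate",cr(172.5,198),.0315),("p TL",cr(150,152),.0315),("pTR",cr(213,163),.0315),("pBR",cr(193,245),.0315),("pBL",cr(133,233),.0315),("pulley",cr(238,60),.048),("bush",cr(126,53),.05)]:
    print(n,onz(T,q,z).round(4))
i2=cv2.imread("pics/scene0.png"); cv2.imwrite("pics/sc.png",cv2.resize(i2[190:325,200:370],None,fx=4,fy=4,interpolation=cv2.INTER_CUBIC))
print([proj(S,p) for p in [(.554,.164,.0315),(.479,.180,.0315),(.4916,.2397,.0315),(.5655,.223,.0315)]])
E
```

```text
TL [0.6839 0.3312 0.0245]
BL [0.448  0.3471 0.0245]
BR [0.4282 0.0511 0.0245]
TR [0.6634 0.0394 0.0245]
plate [0.521  0.2025 0.0315]
p TL [0.5635 0.2234 0.0315]
pTR [0.553  0.1653 0.0315]
pBR [0.4778 0.1835 0.0315]
pBL [0.489  0.2388 0.0315]
pulley [0.6444 0.1407 0.048 ]
bush [0.6512 0.2422 0.05  ]
[array([277.37652098, 238.02844271]), array([304.10687636, 227.20978246]), array([317.33839974, 243.76701203]), array([290.00471125, 255.04877688])]
```

View pics/sc.png

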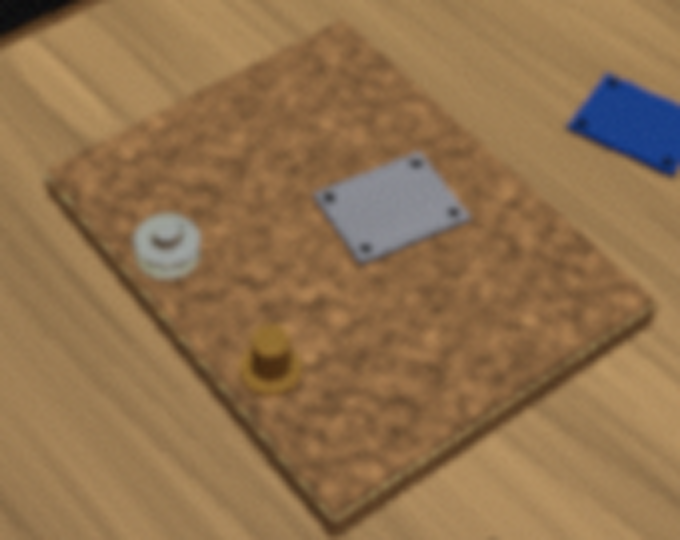

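```bash
cat >> tip.py <<'E'
YAW=77.7
TIP=np.array([.0885,.0005,.0675])   # tip lower corner in tool frame
U=np.array([np.cos(np.radians(YAW)),np.sin(np.radians(YAW)),0])
E0=np.array([.5163,.1723,0])  # near edge mid
def tcp(s,z,pitch):
    """TCP pose for tip s metres beyond the near edge along U, at height z"""
    R=Ro.from_euler("xyz",[180,pitch,YAW],degrees=True).as_matrix()
    t=E0+U*s; t[2]=z
    return t-R@TIP,[180,pitch,YAW]
def where():
    p,R=toolC(); t=p+R@TIP; return np.dot(t-E0,U),t[2]
E
python3 - <<'E'
from tip import *
p,r=tcp(-.014,.060,10); robot.move_pose(p,r); robot.pause(.2)
f0=robot.observe()["ft_force"]; 
cv2.imwrite("pics/a0.png",robot.grab_frame("wrist"))
p,_=tcp(-.014,.032,10); robot.line_to(p,vel=.06); robot.pause(.2)
p,_=tcp(-.014,.018,10)
print(robot.line_to(p,vel=.008,guard=2.5))
o=robot.observe(); print(where(),o["ft_force"],f0,o["time"])
robot.pause(.2); o=robot.observe(); print(where(),o["ft_force"])
cv2.imwrite("pics/a1.png",robot.grab_frame("wrist"))
E
```

```text
True
(np.float64(-0.014193273395846615), np.float64(0.02435268507876727)) [ 0.63377828 -0.79376354  2.70986346] [ 0.52982577  0.43709158 -2.1665283 ] 11.0417
(np.float64(-0.014206849520732734), np.float64(0.024231749810572994)) [ 1.58096466 -0.99828264  3.10221479]
```

View pics/a1.png

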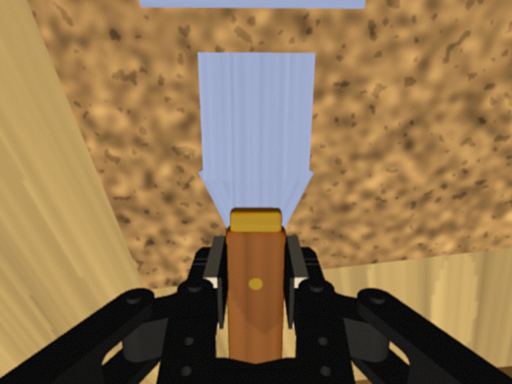

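The tip is on the cork at row 53. The plate's near edge at row 8 is parallel to it and centred (columns 140-364 against blade 197-314). Now I'll unload the tip to a light touch.

```bash
python3 - <<'E'
from tip import *
for z in (.0241,.0239,.0240,.0242,.0244,.0246,.0248,.0250):
    if z<.0241: continue
    p,_=tcp(-.014,z,10); robot.line_to(p,vel=.005); robot.pause(.12)
    print(z,where()[1],[robot.observe()["ft_force"].round(2).tolist()],robot.observe()["torque"].round(3))
print(robot.observe()["time"])
E
```

```text
0.0241 0.02405607893982148 [[0.19, -4.95, 3.4]] [-0.19  -0.119  0.013]
0.0242 0.024123531125292808 [[-0.34, -2.59, 2.24]] [-0.157 -0.076 -0.032]
0.0244 0.024312147101944237 [[0.13, -2.25, 2.92]] [-0.12  -0.096 -0.009]
0.0246 0.0245157898133172 [[-0.02, -1.6, 2.45]] [-0.04  -0.087 -0.06 ]
0.0248 0.024722990759003 [[0.19, -0.87, 1.92]] [ 0.14  -0.228  0.026]
0.025 0.024900380583659995 [[0.38, -0.28, 0.77]] [ 0.302 -0.18  -0.017]
13.525
```

```bash
python3 - <<'E'
from tip import *
for z in (.0253,.0256,.0260):
    p,_=tcp(-.014,z,10); robot.line_to(p,vel=.005); robot.pause(.1)
    print(z,where()[1],[robot.observe()["ft_force"].round(2).tolist()],robot.observe()["torque"].round(3))
print(robot.observe()["time"])
E
```

```text
0.0253 0.025170261638479227 [[0.31, 0.01, -0.63]] [ 0.38  -0.248 -0.039]
0.0256 0.0254415997243735 [[-0.12, -0.46, -0.93]] [ 0.291 -0.071  0.024]
0.026 0.025883430994205495 [[0.69, -0.08, -1.58]] [ 0.226 -0.081 -0.016]
14.575
```

```bash
python3 - <<'E'
from tip import *
p,_=tcp(-.014,.0251,10); robot.line_to(p,vel=.005); robot.pause(.1)
o=robot.observe(); print(where(),o["ft_force"].round(2))
for s in (-.006,-.002,.001,.004):
    p,_=tcp(s,.0251,10); g=robot.line_to(p,vel=.015,guard=4); robot.pause(.1)
    o=robot.observe(); print(s,g,where(),o["ft_force"].round(2),o["torque"].round(3))
    if g: break
cv2.imwrite("pics/a2.png",robot.grab_frame("wrist")); print(o["time"])
E
```

```text
(np.float64(-0.014068505336247728), np.float64(0.025157541965207725)) [-0.21 -1.04 -0.18]
-0.006 False (np.float64(-0.005871448441870643), np.float64(0.025103325617549133)) [ 0.21  0.56 -0.27] [ 0.433 -0.173  0.031]
-0.002 False (np.float64(-0.0018869308136992868), np.float64(0.025063948152332205)) [ 1.41  0.47 -0.01] [ 0.411 -0.18  -0.044]
0.001 False (np.float64(0.001091613597664855), np.float64(0.02508835585529451)) [ 0.38 -0.29 -0.26] [ 0.381 -0.093 -0.023]
0.004 False (np.float64(0.0041205392902522444), np.float64(0.025059807623576222)) [0.37 0.46 0.07] [ 0.447 -0.131 -0.036]
17.2083
```

View pics/a2.png

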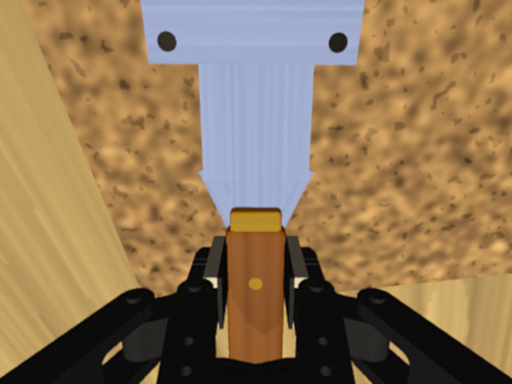

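The plate's edge at row 65 now overlaps the blade tip (row 53 before), so the tip is underneath with no ramming force. I'll push in to about 10 mm and start lifting.

```bash
python3 - <<'E'
from tip import *
for s in (.007,.010):
    p,_=tcp(s,.0252,10); g=robot.line_to(p,vel=.015,guard=4); robot.pause(.1)
    o=robot.observe(); print(s,g,where(),o["ft_force"].round(2),o["torque"].round(3))
    if g: break
cv2.imwrite("pics/a3.png",robot.grab_frame("wrist")); cv2.imwrite("pics/s3.png",robot.grab_frame("scene")); print(o["time"])
a=cv2.imread("pics/a3.png");b=cv2.imread("pics/s3.png")[200:280,250:350]
cv2.imwrite("pics/m3.png",np.hstack([cv2.resize(a,(400,300)),cv2.resize(b,(375,300),interpolation=cv2.INTER_CUBIC)]))
E
```

```text
0.007 False (np.float64(0.007017511721881789), np.float64(0.0251234763584543)) [-0.43 -0.57 -0.17] [ 0.154 -0.101  0.033]
0.01 False (np.float64(0.010126020593850052), np.float64(0.02518141336632225)) [-0.68 -0.35 -0.13] [ 0.235 -0.067 -0.008]
18.1583
```

View pics/m3.png

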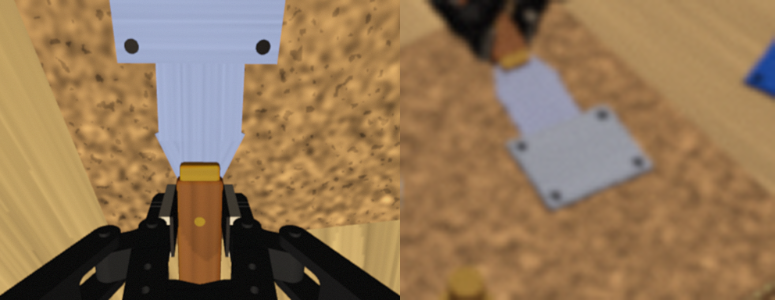

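```bash
cat >> tip.py <<'E'
ZB=.0255
def arc(phi,r=.050,pitch=10,ds=0.0):
    a=np.radians(phi); return tcp(.060+ds-r*np.cos(a),ZB+r*np.sin(a)-.0015,pitch)
def snap(k):
    a=robot.grab_frame("wrist"); b=robot.grab_frame("scene")[180:280,235:360]
    cv2.imwrite(f"pics/m{k}.png",np.hstack([cv2.resize(a,(400,300)),cv2.resize(b,(375,300),interpolation=cv2.INTER_CUBIC)]))
def st(tag):
    o=robot.observe(); print(tag,np.round(where(),4),o["ft_force"].round(2),o["torque"].round(3),o["time"])
E
python3 - <<'E'
from tip import *
for ph in (6,12,18,24,30):
    p,r=arc(ph); g=robot.line_to(p,vel=.03,guard=8); st((ph,g))
    if g: break
robot.pause(.1); st("end"); snap(4)
E
```

```text
(6, False) [0.0102 0.0293] [ 0.25  0.19 -1.44] [ 0.21  -0.072 -0.005] 18.5417
(12, False) [0.0111 0.0346] [ 0.64 -0.1  -2.95] [ 0.113 -0.095 -0.072] 18.8667
(18, False) [0.0125 0.0397] [ 0.35 -1.19 -2.38] [ 0.134 -0.052 -0.037] 19.1917
(24, False) [0.0144 0.0446] [ 0.85 -0.29 -2.33] [ 0.129 -0.014  0.025] 19.5167
(30, False) [0.0168 0.0492] [ 0.55 -0.18 -3.03] [-0.    -0.074  0.05 ] 19.8417
end [0.0166 0.0489] [ 1.11  0.07 -2.78] [ 0.067 -0.091 -0.04 ] 19.9417
```

View pics/m4.png

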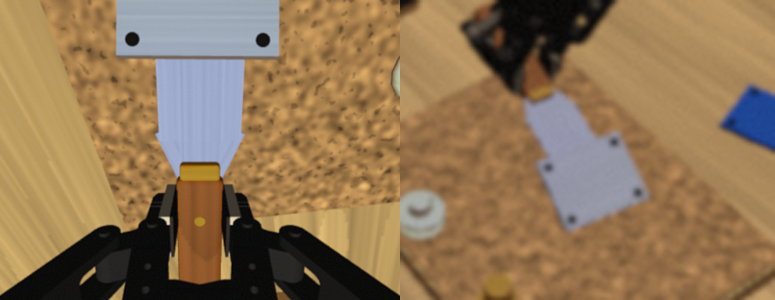

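The near edge is up: the plate is foreshortened, its edge at wrist row ~56, and still centred on the blade. Continue.

```bash
python3 - <<'E'
from tip import *
for ph in (38,46,54,62):
    p,r=arc(ph); g=robot.line_to(p,vel=.03,guard=8); st((ph,g))
    if g: break
snap(5)
E
```

```text
(38, False) [0.0207 0.055 ] [-0.01 -1.13 -1.71] [ 0.083 -0.066  0.062] 20.425
(46, False) [0.0254 0.0601] [-0.19 -1.13 -1.84] [ 0.017 -0.071  0.034] 20.8083
(54, False) [0.0307 0.0646] [-0.52 -0.51 -1.14] [ 0.092 -0.05   0.036] 21.1917
(62, False) [0.0367 0.0683] [ 0.26 -0.49 -1.38] [ 0.056 -0.024 -0.054] 21.575
```

View pics/m5.png

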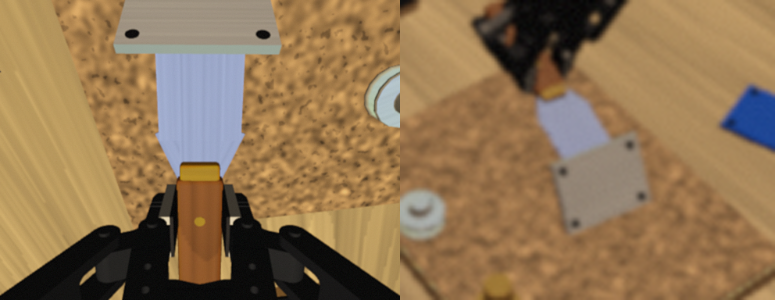

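The plate is steep and its edge is still held about 9 mm over the blade tip. Continue past vertical.

```bash
python3 - <<'E'
from tip import *
for ph in (70,78,86,92,96):
    p,r=arc(ph); g=robot.line_to(p,vel=.03,guard=8); st((ph,g))
    if g: break
robot.pause(.2); snap(6)
E
```

```text
(70, False) [0.0431 0.0711] [-0.68 -0.28 -1.79] [ 0.18   0.019 -0.051] 22.0583
(78, False) [0.0498 0.0729] [ 0.53 -0.63 -0.9 ] [ 0.173 -0.04   0.007] 22.4417
(86, False) [0.0567 0.0739] [ 0.27 -0.15 -1.81] [ 0.217  0.006 -0.023] 22.825
(92, False) [0.0619 0.0739] [ 0.12  0.45 -0.85] [ 0.242 -0.051 -0.078] 23.15
(96, False) [0.0653 0.0736] [-0.24  0.24 -1.  ] [ 0.164 -0.062  0.018] 23.4167
```

View pics/m6.png

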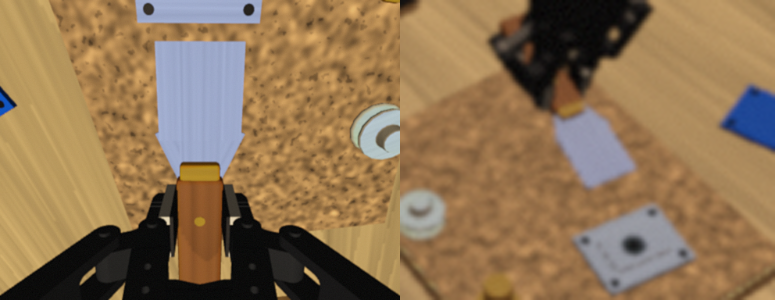

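The plate has gone over: it lies with pad, hub mark and corner dots on top. Retreat, check it from above, and put the knife back.

```bash
python3 - <<'E'
from tip import *
p,_=tcp(.03,.09,10); robot.line_to(p,vel=.1)
p,r=tcp(-.03,.15,10); robot.line_to(p,vel=.2)
R=[180,0,74.5]
robot.move_pose([.5249,-.1975,.19],R); robot.pause(.2)
a=robot.grab_frame("wrist"); t=robot.grab_frame("top"); s=robot.grab_frame("scene")
cv2.imwrite("pics/r_top.png",t); cv2.imwrite("pics/r_sc.png",s)
tt=cv2.resize(t[115:220,150:410],None,fx=3,fy=3,interpolation=cv2.INTER_CUBIC); ss=cv2.resize(s[190:290,220:350],(350,270),interpolation=cv2.INTER_CUBIC)
c=np.zeros((600,780,3),np.uint8); c[:315]=tt; c[320:590,:350]=ss; c[320:590,360:720]=cv2.resize(a,(360,270)); cv2.imwrite("pics/r.png",c); st("")
E
```

```text
[-0.2703  0.1227] [-0.01  0.18 -1.92] [-0.012 -0.009  0.019] 26.2083
```

View pics/r.png

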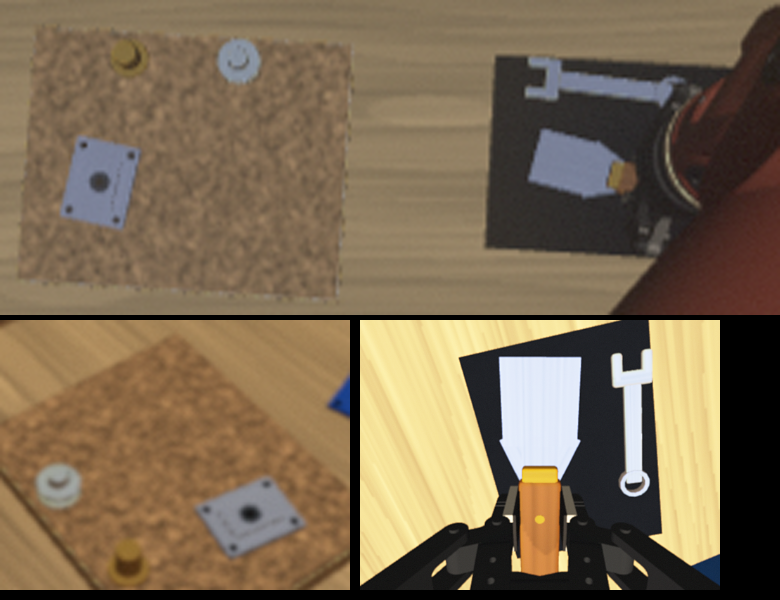

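The plate lies flat and well inside the board with its pad face up at (100,182). The bushing, pulley and spanner are at their old pixels. Now I'll lay the knife down.

```bash
python3 - <<'E'
from tip import *
q=[.5250,-.1976]
robot.line_to([*q,.102],vel=.12); robot.pause(.2); st("pre")
print(robot.line_to([*q,.0905],vel=.01,guard=3)); print(robot.observe()["tool_pos"]); st("down")
robot.set_gripper(.045); robot.pause(.2); st("open")
robot.line_to([*q,.17],vel=.1); 
u=np.array([np.cos(np.radians(74.5)),np.sin(np.radians(74.5))])
e=np.array(q)-.05*u
robot.move_pose([e[0],e[1],.24],[180,0,74.5]); robot.pause(.3)
a=robot.grab_frame("wrist"); t=robot.grab_frame("top"); s=robot.grab_frame("scene")
tt=cv2.resize(t[115:220,150:410],None,fx=3,fy=3,interpolation=cv2.INTER_CUBIC); ss=cv2.resize(s[130:290,140:350],(350,267),interpolation=cv2.INTER_CUBIC)
c=np.zeros((600,780,3),np.uint8); c[:315]=tt; c[320:587,:350]=ss; c[320:590,360:720]=cv2.resize(a,(360,270)); cv2.imwrite("pics/f.png",c); st("")
E
```

```text
pre [-0.2715  0.0354] [ 0.06  0.37 -1.2 ] [-0.009  0.02  -0.001] 27.2917
True
[ 0.5249248  -0.19754847  0.09227579]
down [-0.2712  0.0248] [-0.57  0.16  5.1 ] [-0.023  0.05   0.026] 28.1917
open [-0.2708  0.0238] [0.75 0.75 0.74] [0.006 0.027 0.017] 28.725
 [-0.3207  0.1721] [-0.18 -0.35 -0.21] [ 0.014  0.04  -0.034] 30.5417
```

View pics/f.png

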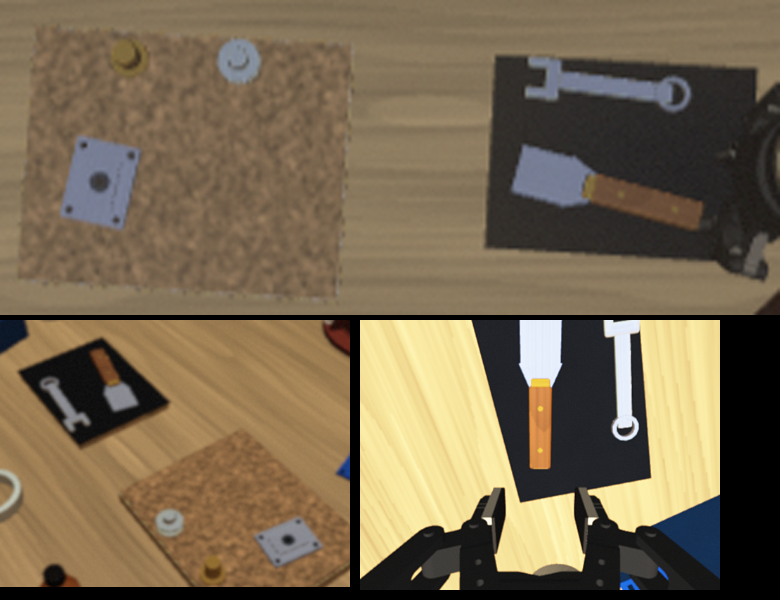

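The knife lies flat on the mat where it was, with the gripper clear of it. The plate lies pad up at (100,182). Handing in.

```bash
python3 -c "
from plant import robot
robot.job_done(); print(robot.observe()['time'])"
```

```text
the job is handed in; nothing more can be done
the job is handed in; nothing more can be done
```

The cover plate is turned over and lies flat on the board with its pad on top. The knife is back on the mat and released. I handed the job in at about 31 s.

- **Levering:** I slid the blade about 10 mm under the plate's mat-side edge. I then lifted that edge round the opposite edge and tipped the plate past vertical; only the blade touched it.
- **Forces:** The tip pressed the cork with about 5–6 N for a moment when I first touched down to find the board's height. I then slid it at about 2 N. No ramming force appeared during insertion or lifting.
- **Last checks:** The top and scene pictures show the plate flat and well inside the board. The spanner, pulley and bushing are at the pixels where they started. The knife lies flat in its old place, with the gripper clear of it.
- **Disagreements:** The wrist camera put the blade tip about 5 mm nearer the handle than the drawing says, so I used the measured tip and the touch on the cork. When I gripped the knife and when I laid it down, the wrist force changed by about 5–6 N, against my 3 N guard on the way down. I think this was light contact with the mat.

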